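# Ease down the cover of the loaded tube heater

### The job

One of the two tube heaters on the bench is loaded with blue-capped tubes. Push its raised heavy cover down until it is fully shut, easing it slowly so that it does not slam, and leave the empty heater's cover standing open as it is.

Things in the scene. Friction and masses are not known exactly. Their poses are not given: they have to be found in the camera images.
- loaded_cover (a joint): Angle of the loaded heater's grey cover: 0 shut, starts raised at 0.95-1.4 rad. Rigid flat plate, 175 mm from hinge to front edge, 210 wide, 28 thick, about 0.95 kg. Stiff hinge: it stays where it is left and must be pushed all the way, with 1 to 8 N at 135 mm from the hinge. It slams if the front edge moves faster than about 0.21 m/s (1.2 rad/s) over the last 44 mm.
- loaded_hinge (a point): Mid-point of that cover's hinge line, on the fixed white housing (180 deep, 220 wide, 100 high, on a plinth of 0 to 55 mm; 12 blue-capped tubes inside), level with its top. x: level, from front to back of the heater; y: hinge line; z: up. With the cover open by q, its outer face at d from the hinge is at x = -d cos q + 0.028 sin q, z = d sin q + 0.028 cos q (m).
- loaded_edge (a point): Middle of the front (free) edge of the loaded heater's cover, on the outer face: this is the upper face when shut and faces away from the tubes and the robot when raised. Moves with the cover. The hinge is on the heater's far side (the heater is turned up to 52 degrees either way), so the cover shuts roughly towards the robot.
- empty_edge (a point): The same point on the cover of the other heater, identical but with an empty block (bare dark holes, no tubes). That cover stands open too, at 0.95 to 1.4 rad, and is to stay so. The heaters stand side by side, each turned up to 52 degrees either way, at least 400 mm between centres; either may be the left one.

How it is judged (in metres and radians):
At the end, for the whole second after the job is handed in: The loaded heater's cover is shut (within 0.06 rad, 10 mm at the front edge) and at rest, and the front edge of the empty heater's cover is within 20 mm of where it started (value of joint loaded_cover below 0.06 rad and velocity of joint loaded_cover between -0.05 and 0.05 rad/s and distance of empty_edge from where it was at the start of the episode below 0.02 m); the robot touches nothing.
It fails at once if the loaded heater's cover slams: it turns faster than 1.2 rad/s while closing its last 0.25 rad (44 mm at the front edge) (value of joint loaded_cover below 0.25 rad and velocity of joint loaded_cover below -1.2 rad/s).
It fails at once if the empty heater's cover is moved by more than 20 mm at its front edge (distance of empty_edge from where it was at the start of the episode above 0.02 m).
It also fails if it takes over 37 s, if anything falls off the work surface, if the arm or the gripper's body presses on something with over 40 N, if the wrist force passes 120 N, or if a joint passes its speed limit or range.

### The arm

A 6-joint arm with a two-finger parallel gripper is mounted at the origin on the work surface. World frame = base frame: x ahead of the robot, y to its left, z up, the work surface at z = 0. Lengths are in m, angles in degrees, forces in N, time in s.
With the tool pointing down it reaches from about 0.25 to 0.725 m from the base axis. Payload 9.7 kg.
Tool frame: the origin (TCP) lies between the finger pads; the fingertips stand 25 mm ahead of it and the grasp point (between the pads) lies 6 mm ahead of it; z points along the fingers, y is the line along which they close (so a half turn about z gives the same grasp; the last joint's range is limited). The gripper opens to 85 mm and grips with 20 to 120 N. Pads are 22 mm wide; open, the fingers measure 114 mm over their backs; the gripper's body (76 mm by 85 mm) begins 54 mm behind the grasp point. The pads swing forward as they close: fully open they stand 13 mm farther back than shut.
Start: joints at [66.578, 4.979, 10.078, 95.1, 0, 90], TCP at [0.219, 0.505, 0.256] pointing down, gripper open.
Joint ranges: [-179.16, 179.16], [-48.56, 103.87], [-65.8, 70.77], [-126.05, 130.52], [-82.76, 87.17], [-180, 180]. Speed limits (degrees/s): [127.2, 127.2, 147.25, 180, 180, 180].

### API

Orientations are given as [roll, pitch, yaw] about the fixed x, y, z axes, in that order (R = Rz(yaw) Ry(pitch) Rx(roll)).
In Python, from workcell import bot gives the robot as it stands.
- The arm moves only by the tool drive_effector, called by a JSON object that holds its "op" and its "data". Schema: {"type":"object","properties":{"increments":{"type":"array","items":{"type":"array","prefixItems":[{"type":"array","items":{"type":"number"},"minItems":3,"maxItems":3},{"type":"number"},{"type":"number"}],"minItems":3,"maxItems":3},"minItems":1,"maxItems":5},"squeeze":{"type":"number"},"only":{"type":"string"},"quiet":{"type":"boolean"},"lines":{"type":"string"}},"required":["increments"],"additionalProperties":false}. increments is a list of rows, 1 to 5 of them, each written [[dx, dy, dz], turn, opening]: dx, dy, dz in fractions of the full range, 1 being 400 mm, then a turn about the tool's z in a scale on which 1.0 is 45 degrees, then the finger opening in m; each row is the pose to reach, as a shift and turn from the pose commanded when the call began, along the tool's axes at that moment; what a row does not reach only later rows make up. A row lasts 1/12 s, in which the tool goes at most 0.0417 m and 7.16 degrees, less where a joint would pass 70% of its speed; a pose out of reach is approached as far as the arm can. The fingers move at their own pace and stop on an object; squeeze is the grip in N (left out, the last holds). Time passes only in rows, so rows that do not move let the fingers close. The tool returns the time, the measured TCP pose, the force, the opening and the grip force at its end. only (a regular expression) keeps the lines of the reply that match it, lines (a string "A,B") keeps lines A to B, and quiet returns only ok. Input that does not fit is refused with a message, and nothing moves.
- bot.get_obs(): the state, without advancing time (a new reading comes with each control period).
- bot.camera(name): name is "side" or "top" or "wrist"; returns the picture (480x640x3 uint8, blue, green, red); there is no depth.
- bot.camera_info(name): a dict with "mtx" (3x3 intrinsics, pixels), "extrinsics" (4x4, takes a point from camera to world coordinates). Camera axes: x right, y down, z forward; pixel columns grow to the right and rows downward; lengths in m; the calibration is good to about 2 mm. A picture is of the moment at which its call begins: read the wrist's pose just before it. camera_info takes no time and is no camera call; for the wrist camera it gives the pose at the moment of the call.
- bot.job_done(): hands the job in; it is judged then, once.
The state is a dict: "time": time; "q": joint angles; "qd": joint speeds; "joint_efforts": joint torques, N m; "ee_pos": TCP position; "tcp_rot": TCP orientation; "wrist_force": force on the tool from outside, world axes, zero at the start; "torque": the same for the moment, N m; "opening": finger opening in m; "grasp_force": force on a finger pad.
Only numpy, scipy, OpenCV 4.12 (cv2) and the standard library are available. Lean on these libraries where they do the work, as an engineer would, in place of code of your own. Each camera call takes 0.05 s, during which the arm holds its last target. There are 200 camera calls.

## Working session

There is one attempt and no reset: what is moved stays moved. The work goes in short steps, Python scripts to look and compute and a tool call to move; the robot and the scene stay as the last step left them, time stands still between calls to the robot, and variables do not carry over. Pictures are saved under pics/ and viewed, at most 10 in all, crops included, and the job is handed in when it is done.

```bash
ls; mkdir -p pics; python3 - <<'E'
from workcell import bot
import cv2,numpy as np
for n in("top","side"):
    cv2.imwrite(f"pics/{n}0.png",bot.camera(n)); i=bot.camera_info(n); print(n,np.round(i["mtx"],1).tolist(),np.round(i["extrinsics"],3).tolist())
o=bot.get_obs();print(o["time"],o["ee_pos"],o["tcp_rot"],o["opening"])
E
```

```text
pics
workcell.py
top [[520.6, 0.0, 325.0], [0.0, 520.6, 234.8], [0.0, 0.0, 1.0]] [[0.162, -0.966, 0.201, 0.3], [-0.987, -0.158, 0.036, -0.041], [-0.003, -0.204, -0.979, 1.156], [0.0, 0.0, 0.0, 1.0]]
side [[590.0, 0.0, 315.2], [0.0, 590.0, 238.1], [0.0, 0.0, 1.0]] [[0.933, -0.203, 0.299, 0.187], [-0.36, -0.479, 0.801, -0.863], [-0.019, -0.854, -0.52, 0.719], [0.0, 0.0, 0.0, 1.0]]
0.1 [0.21856392 0.50451961 0.25566296] [-1.79932638e+02 -1.01399438e-04  1.56576011e+02] 0.08520199992045781
```

View pics/top0.png

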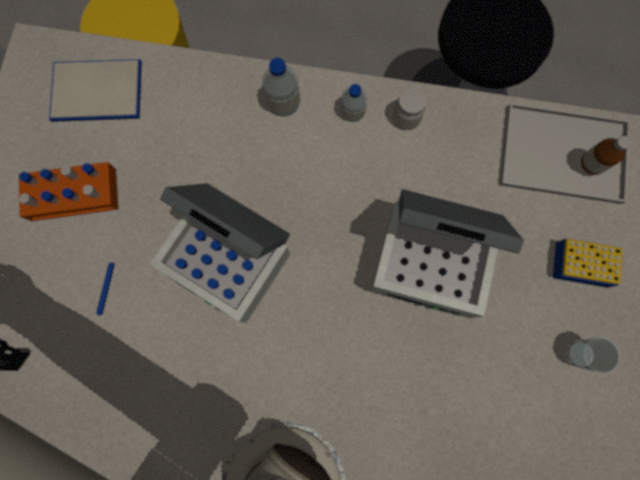

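View pics/side0.png

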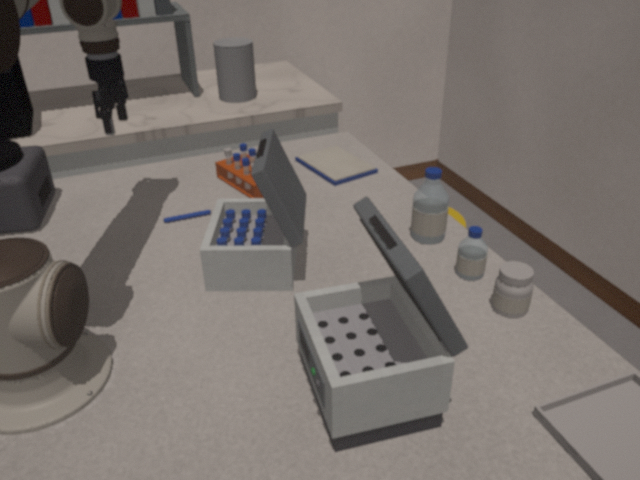

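```bash
python3 - <<'E'
import cv2,numpy as np
a=cv2.imread("pics/top0.png")[170:330,140:300];b=cv2.imread("pics/side0.png")[120:300,190:320]
a=cv2.resize(a,(400,400),interpolation=2);b=cv2.resize(b,(390,540),interpolation=2)
c=np.zeros((540,800,3),np.uint8);c[:400,:400]=a;c[:,405:795]=b
cv2.imwrite("pics/crop.png",cv2.convertScaleAbs(c,alpha=1.5))
E
```

```text
(no output)
```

View pics/crop.png

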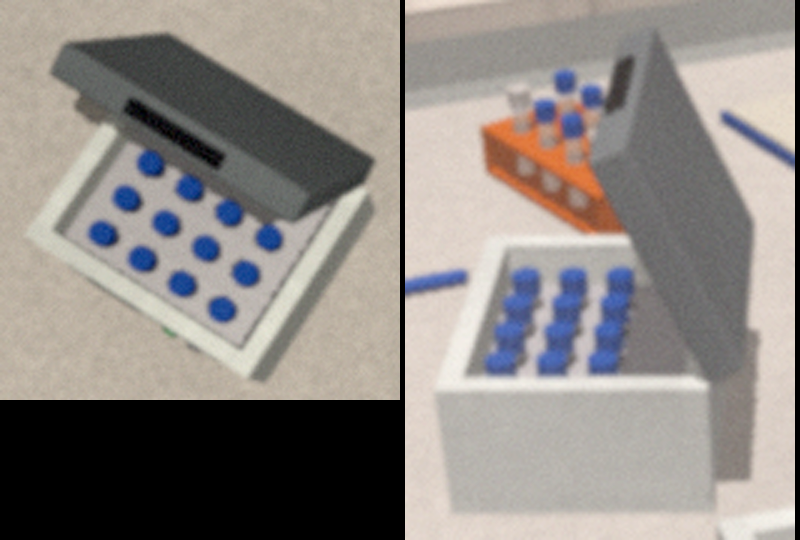

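```bash
cat > geo.py <<'E'
import numpy as np
from workcell import bot
def ray(n,u,v):
    i=bot.camera_info(n);T=np.array(i["extrinsics"]);d=T[:3,:3]@np.linalg.inv(i["mtx"])@[u,v,1];return T[:3,3],d/np.linalg.norm(d)
def tri(a,b):
    (p,d),(q,e)=ray("top",*a),ray("side",*b)
    s=np.linalg.lstsq(np.c_[d,-e],q-p,rcond=None)[0];A=p+s[0]*d;B=q+s[1]*e
    return (A+B)/2,np.linalg.norm(A-B)
E
python3 - <<'E'
from geo import *
P={}
for n,t,s in(("FL",(27,233),(490,238)),("FR",(248,378),(440,388)),("EL",(68,45),(655,30)),("ER",(310,190),(628,150)),("ELi",(52,72),(620,40)),("ERi",(295,220),(592,165))):
    P[n],e=tri((t[0]/2.5+140,t[1]/2.5+170),((s[0]-405)/3+190,s[1]/3+120));print(n,P[n].round(3),round(e,4))
y=P["FL"]-P["FR"];print("w",np.linalg.norm(y),"yaw",np.degrees(np.arctan2(-y[0],y[1])), "edge", np.linalg.norm(P["EL"]-P["ER"]))
w=P["EL"]-P["ER"];print("yaw edge",np.degrees(np.arctan2(-w[0],w[1])))
for a in (P["FL"],P["FR"]): print("rim pts")
# hinge: front mid + .18 along x
y[2]=0;y/=np.linalg.norm(y);x=np.array([y[1],-y[0],0])
H=(P["FL"]+P["FR"])/2+.18*x;print("H",H.round(3),"x",x.round(3),"y",y.round(3))
E=(P["EL"]+P["ER"])/2-H;X,Y,Z=E@x,E@y,E[2];print(X,Y,Z)
print("q from outer",np.degrees(np.arctan2(Z,-X)),np.hypot(X,Z), "expect r",np.hypot(.175,.028),"q=",np.arctan2(Z,-X)-np.arctan2(.028,.175))
E
```

```text
FL [0.401 0.341 0.097] 0.0008
FR [0.317 0.137 0.101] 0.0064
EL [0.523 0.282 0.266] 0.0032
ER [0.446 0.092 0.267] 0.0014
ELi [0.501 0.292 0.259] 0.0004
ERi [0.425 0.1   0.258] 0.0013
w 0.2198484448902454 yaw -22.284616295632365 edge 0.20477326864894504
yaw edge -21.974701201293794
rim pts
rim pts
H [0.526 0.171 0.099] x [ 0.925 -0.379  0.   ] y [0.379 0.925 0.   ]
-0.0442780007515929 -0.0006364297830879894 0.1674734743771272
q from outer 75.19053444562228 0.17322790182445882 expect r 0.17722584461641028 q= 1.1536671302239165
```

Both the cameras show the loaded heater on the left (top picture: rim corners at about (151,263) and (239,321)). Its cover is raised to about 1.15 rad, and the hinge is at (0.526, 0.171, 0.10). The tool's x axis already points along the closing direction. I'll lift first, shut the fingers, and go in behind the cover.

The rows are not in the units I measure in: shifts go in shares of 400 mm and turns go in shares of 45 degrees. I convert before sending: -0.135 m / 0.4 = -0.3375, -0.09 m / 0.4 = -0.225.

{"op": "drive_effector", "data": {"increments": [[[-0.025,-0.01,-0.095],0,0],[[-0.075,-0.03,-0.175],0,0],[[-0.1625,-0.065,-0.225],0,0],[[-0.25,-0.1,-0.25],0,0],[[-0.3375,-0.1375,-0.25],0,0]], "squeeze": 30}}

```text
time: 0.52
ee_pos: [0.3216, 0.3998, 0.3587]
tcp_rot: [179.8, 0.1, 156.6]
wrist_force: [0.3, 0.1, -1.5]
opening: 0.0253
grasp_force: 0.0
```

{"op": "drive_effector", "data": {"increments": [[[-0.0925,-0.0375,0],0,0],[[-0.185,-0.075,0],0,0],[[-0.2775,-0.1125,0],0,0],[[-0.37,-0.15,0],0,0],[[-0.4625,-0.1875,0],0,0]]}}

```text
time: 0.93
ee_pos: [0.4616, 0.2565, 0.3561]
tcp_rot: [-180.0, -0.0, 156.6]
wrist_force: [0.4, 0.9, 0.2]
opening: -0.0
grasp_force: 0.0
```

Converted, -0.145 m / 0.4 = -0.3625, -0.055 m / 0.4 = -0.1375.

{"op": "drive_effector", "data": {"increments": [[[-0.0925,-0.035,0],0,0],[[-0.185,-0.07,0],0,0],[[-0.2775,-0.105,0],0,0],[[-0.3625,-0.1375,0],0,0],[[-0.3625,-0.1375,0],0,0]]}}

```text
time: 1.35
ee_pos: [0.5753, 0.1458, 0.3539]
tcp_rot: [-179.8, -0.1, 156.3]
wrist_force: [-0.8, -0.4, -0.6]
opening: 0.0002
grasp_force: 0.0
```

{"op": "drive_effector", "data": {"increments": [[[0,0,0.075],0,0],[[0,0,0.15],0,0],[[0,0,0.225],0,0],[[0,0,0.25],0,0],[[0,0,0.25],0,0]]}}

```text
time: 1.77
ee_pos: [0.5706, 0.15, 0.2534]
tcp_rot: [-179.8, -0.2, 156.6]
wrist_force: [-1.0, -0.5, 0.4]
opening: -0.0006
grasp_force: 0.0
```

```bash
python3 - <<'E'
from geo import *
import cv2
c=np.hstack([cv2.resize(bot.camera("top")[120:345,100:325],(400,400)),cv2.resize(bot.camera("side")[80:305,150:375],(400,400))])
cv2.imwrite("pics/b.png",cv2.convertScaleAbs(c,alpha=1.4))
p=bot.get_obs()["ee_pos"]-np.array([.526,.171,.1]);print(p@[.925,-.379,0],p@[.379,.925,0],p[2]-.025)
E
```

```text
0.05014893855991057 -0.0018596357679300235 0.13260875807141487
```

View pics/b.png

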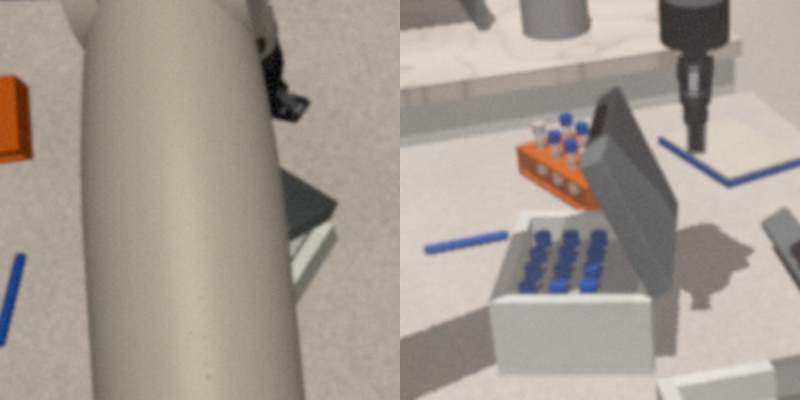

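The tip is clear behind the cover: in the side panel it is at about (697,150), right of the cover. Now I'll push along the arc in small steps.

Converted, 0.08 m / 0.4 = 0.2, 0.072 m / 0.4 = 0.18.

{"op": "drive_effector", "data": {"increments": [[[0.0625,0,0],0,0],[[0.125,0,0],0,0],[[0.1625,0,0],0,0],[[0.18,0,0],0,0],[[0.2,0,0.0025],0,0]]}}

```text
time: 2.28
ee_pos: [0.4995, 0.1819, 0.2578]
tcp_rot: [179.9, 0.3, 156.6]
wrist_force: [6.1, -3.8, -1.8]
opening: -0.0003
grasp_force: 2.8
```

{"op": "drive_effector", "data": {"increments": [[[0.02,0,0.0075],0,0],[[0.0375,0,0.015],0,0],[[0.0525,0,0.0225],0,0],[[0.0675,0,0.03],0,0],[[0.0825,0,0.0375],0,0]]}}

```text
time: 2.7
ee_pos: [0.4692, 0.1949, 0.2431]
tcp_rot: [179.9, 0.2, 156.6]
wrist_force: [1.6, -3.2, 3.6]
opening: 0.0001
grasp_force: 2.7
```

```bash
python3 - <<'E'
from geo import *
p=bot.get_obs()["ee_pos"]-np.array([.526,.171,.1]);print(p@[.925,-.379,0],p@[.379,.925,0],p[2]-.025)
E
```

```text
-0.06157204158513523 0.0005846902550225574 0.11811337594390556
```

Converted, 0.022 m / 0.4 = 0.055, 0.017 m / 0.4 = 0.0425.

{"op": "drive_effector", "data": {"increments": [[[0.0125,0,0.0075],0,0],[[0.0225,0,0.015],0,0],[[0.035,0,0.025],0,0],[[0.045,0,0.0325],0,0],[[0.055,0,0.0425],0,0]]}}

```text
time: 3.12
ee_pos: [0.4489, 0.2039, 0.2259]
tcp_rot: [179.9, 0.2, 156.6]
wrist_force: [-0.6, -2.7, 6.6]
opening: 0.0002
grasp_force: 2.6
```

{"op": "drive_effector", "data": {"increments": [[[0.01,0,0.01],0,0],[[0.0175,0,0.02],0,0],[[0.0275,0,0.03],0,0],[[0.035,0,0.0425],0,0],[[0.0425,0,0.0525],0,0]]}}

```text
time: 3.53
ee_pos: [0.4331, 0.211, 0.2044]
tcp_rot: [179.9, 0.1, 156.6]
wrist_force: [-1.5, 0.4, 4.7]
opening: -0.0002
grasp_force: 2.2
```

```bash
python3 - <<'E'
from geo import *
p=bot.get_obs()["ee_pos"]-np.array([.526,.171,.1]);print(p@[.925,-.379,0],p@[.379,.925,0],p[2]-.025)
E
```

```text
-0.10106007999822517 0.0017527183905726648 0.07940890220665686
```

Contact is steady at about 5 N, with the cover at about 0.4 rad. The last part goes slower.

Converted, 0.018 m / 0.4 = 0.045, 0.015 m / 0.4 = 0.0375.

{"op": "drive_effector", "data": {"increments": [[[0.005,0,0.01],0,0],[[0.0125,0,0.02],0,0],[[0.0175,0,0.0275],0,0],[[0.0225,0,0.0375],0,0],[[0.0275,0,0.045],0,0]]}}

```text
time: 3.95
ee_pos: [0.4226, 0.2153, 0.1848]
tcp_rot: [179.9, 0.0, 156.6]
wrist_force: [1.8, 1.2, 3.0]
opening: -0.0001
grasp_force: 1.5
```

{"op": "drive_effector", "data": {"increments": [[[0.005,0,0.01],0,0],[[0.0075,0,0.0175],0,0],[[0.0125,0,0.0275],0,0],[[0.015,0,0.035],0,0],[[0.0175,0,0.045],0,0]]}}

```text
time: 4.37
ee_pos: [0.4156, 0.2178, 0.166]
tcp_rot: [180.0, -0.0, 156.6]
wrist_force: [-1.6, 1.9, 4.3]
opening: 0.0002
grasp_force: 1.7
```

{"op": "drive_effector", "data": {"increments": [[[0.0025,0,0.0075],0,0],[[0.005,0,0.015],0,0],[[0.0075,0,0.0225],0,0],[[0.0075,0,0.0275],0,0],[[0.0075,0,0.0325],0,0]]}}

```text
time: 4.78
ee_pos: [0.4126, 0.2188, 0.153]
tcp_rot: [-180.0, -0.0, 156.6]
wrist_force: [-5.2, 1.4, 27.6]
opening: -0.0002
grasp_force: 15.4
```

```bash
python3 - <<'E'
from geo import *
p=bot.get_obs()["ee_pos"]-np.array([.526,.171,.1]);print(p@[.925,-.379,0],p@[.379,.925,0],p[2]-.025)
E
```

```text
-0.12297677279645966 0.0012799063717472067 0.028041375512057203
```

The force rose to 28 N at the expected shut height, so the cover is on its seat. I'll lift off and check.

Converted, -0.12 m / 0.4 = -0.3, -0.11 m / 0.4 = -0.275.

{"op": "drive_effector", "data": {"increments": [[[0,0,-0.025],0,0],[[0,0,-0.1],0,0],[[0,0,-0.2],0,0],[[0,0,-0.275],0,0],[[0,0,-0.3],0,0]]}}

```text
time: 5.2
ee_pos: [0.4137, 0.2189, 0.2781]
tcp_rot: [179.8, 0.2, 156.6]
wrist_force: [1.3, 0.1, 1.0]
opening: -0.0001
grasp_force: 0.0
```

{"op": "drive_effector", "data": {"increments": [[[0,0,0],0,0],[[0,0,0],0,0],[[0,0,0],0,0]]}}

```text
time: 5.45
ee_pos: [0.4127, 0.2186, 0.2716]
tcp_rot: [-179.9, -0.1, 156.6]
wrist_force: [0.3, 0.0, -0.6]
opening: 0.0001
grasp_force: 0.0
```

```bash
python3 - <<'E'
from geo import *
import cv2
cv2.imwrite("pics/e.png",bot.camera("side"))
E
```

```text
(no output)
```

View pics/e.png

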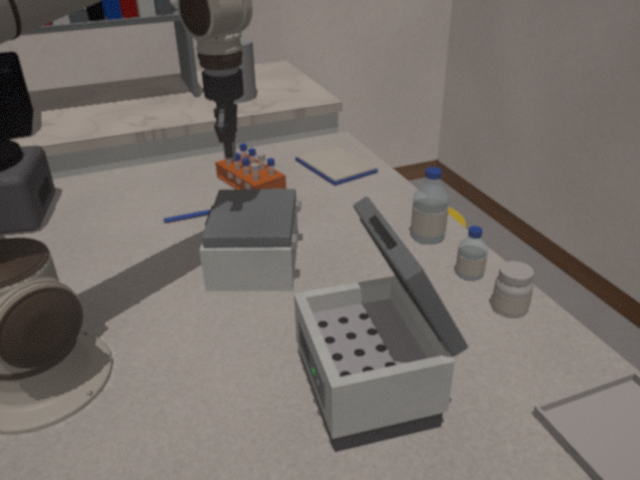

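The picture shows the loaded cover flat on its housing, around (252,217). The empty heater's cover is unchanged, with its edge corner at (360,202), and the gripper is clear.

```bash
python3 -c "
from workcell import bot
print(bot.job_done())"
```

```text
the job is handed in; nothing more can be done
None
```

The loaded heater's cover was eased down until it seated. The last picture shows it flat on its housing, the empty heater's cover still open as it was, and the gripper clear; the job was handed in at about 5.5 s of robot time.

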